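# Third hand at the lens cradle

### The job

I need a third hand while I screw down a lens foot: pick up the longer of the two aluminium lens feet, lay it flat between the side rails of the clamped cradle, and push it end-on and square against the cradle's spring stop with a steady 8 newtons or so, without ever driving the stop to the end of its travel. Finish while still holding it pressed there; do not let go or back off. Leave everything else on the bench as it lies.

Things in the scene. Friction and masses are not known exactly. Their poses are not given: they have to be found in the camera images.
- long_foot: The longer of two bare aluminium lens feet on the bench: base plate 100 long (its x) x 36 wide (y) x 12 mm thick, with an upright post in the middle, 40 long (x) x 14 thick (y), reaching 48 mm above the underside. Origin: centre of the underside; z up. Either end may go to the stop. 0.12 to 0.24 kg.
- long_foot_post (a point): Grip point of the long foot: in the middle of its post, 34 mm above the foot's underside; pinch the post across its 14 mm thickness (foot's y).
- short_foot: The shorter lens foot, not wanted: the same shape with a base plate 66 x 36 x 12 mm and a post 34 x 14 mm reaching 48 mm high. Origin: centre of the underside. Either foot may lie in either place.
- cradle: Aluminium lens cradle in a dark steel bench clamp, fixed to the bench. Bed 210 long (its x, -100 to +110 mm) x 66 wide, top 40 mm above the bench. Pressing is along +x, where the spring housing stands (x 74 to 104 mm, 50 wide, top 36 mm above the bed). Clamp screw and T-bar reach 92 mm out on the -y side, under 26 mm high. Origin: on the bench under the bed's middle; z up.
- cradle_bed (a point): Point on the top of the cradle's bed, 40 mm above the cradle's origin, on the centre line between the side rails; axes as the cradle's. The rails are 48 mm apart inside, 7 mm wide, 6 mm above the bed, and run from x = -100 to +30 mm.
- stop (a joint): How far the spring stop is pushed back along the cradle's +x, m: 0 at rest, hard end at 0.025. It slides against a spring of 600 N/m, no preload (0.2 N friction): 8 N is 13.3 mm, 15 N the end. A 16 mm wide tongue on top reaches back over the housing; its tail comes level with the middle of two small ridges there at 8 N. Let go, it springs back and pushes the foot away.
- stop_face (a point): Point on the stop's flat face that the foot's end meets, on the centre line, 6 mm above the bed; moves with the stop. At rest 35 mm along the cradle's +x from its origin. The stop is a steel plate 44 wide, 12 thick, square to the cradle's x, its top (tongue) 41 mm above the bed.
- polarizer: Bystander: round glass polarizer filter in a black ring, 73 mm across, 7 mm high. Origin: centre of the underside.
- spanner: Bystander: flat steel lens spanner, about 110 x 25 x 5 mm, along its x. Origin: centre of the underside.
- bumper: Bystander: blue camera bumper, an open shell 100 x 60 x 38 mm. Origin: centre of the underside.
- driver: Bystander: screwdriver lying along its x.
- lens_cap: Bystander: black lens cap, 72 mm across, 11 mm high. Origin: centre of the underside.
- screw_tray: Bystander: grey two-part screw tray 90 x 70 x 22 mm. Origin: centre of the underside.
Things that resemble listed ones, but are neither listed nor needed, are in the scene too. Leave any red look-alike of the cradle alone.

How it is judged (in metres and radians):
On the way, in this order (a step that is already met when the one before it is completed fails the run):
1. the long foot has been lifted off the bench (height (world z) of long_foot above 0.03 m), for 0.1 s.
2. the long foot lies flat between the rails and is pressed square against the stop with 5.5 to 10.5 N (contact force between long_foot and stop between 5.5 and 10.5 N and z of long_foot in the frame of cradle_bed between -0.003 and 0.003 m and y of long_foot in the frame of cradle_bed between -0.0075 and 0.0075 m and angle between the x axis of long_foot and the x axis of cradle_bed, either way round below 0.08 rad and angle between long_foot's own z axis and vertical below 0.06 rad and contact force between the fingers and long_foot above 1 N), for 0.5 s.
At the end, for the whole second after the job is handed in: Still held by the fingers, the long foot presses on the spring stop with 5.5 to 10.5 N, at rest (stop slower than 4 mm/s, foot slower than 10 mm/s), lying on the bed within 3 mm in height and 0.06 rad of level, within 7.5 mm of the centre line, and square to the stop within 0.08 rad (all of step 2 and velocity of joint stop between -0.004 and 0.004 m/s and linear speed of long_foot below 0.01 m/s); the arm keeps its last pose, push and grip.
It fails at once if the spring stop is driven to the end of its travel (beyond 23.5 mm) (value of joint stop above 0.0235 m).
It fails at once if the shorter foot, polarizer, spanner, bumper, screwdriver, lens cap or screw tray is moved by more than 25 mm (distance of any of short_foot, polarizer, spanner, bumper, driver, lens_cap, screw_tray from where it was at the start of the episode above 0.025 m).
It also fails if it takes over 35 s, if anything falls off the work surface, if the arm or the gripper's body presses on something with over 40 N, if the wrist force passes 120 N, or if a joint passes its speed limit or range.

### The arm

A 6-joint arm with a two-finger parallel gripper is mounted at the origin on the work surface. World frame = base frame: x ahead of the robot, y to its left, z up, the work surface at z = 0. Lengths are in m, angles in degrees, forces in N, time in s.
With the tool pointing down it reaches from about 0.3 to 0.85 m from the base axis. Payload 5.4 kg.
Tool frame: the origin (TCP) lies between the finger pads; the fingertips stand 14 mm ahead of it and the grasp point (between the pads) lies 5 mm behind it; z points along the fingers, y is the line along which they close (so a half turn about z gives the same grasp; the last joint's range is limited). The gripper opens to 85 mm and grips with 20 to 120 N. Pads are 22 mm wide; open, the fingers measure 114 mm over their backs; the gripper's body (76 mm by 85 mm) begins 54 mm behind the grasp point. The pads swing forward as they close: fully open they stand 13 mm farther back than shut.
Start: joints at [-84.288, 9.076, 91.501, -0, 79.423, -12.038], TCP at [0.175, -0.548, 0.245] pointing down, gripper open.
Joint ranges: [-166.64, 166.64], [-54.1, 131.32], [10.49, 154.53], [-73.88, 253.88], [9.74, 151.15], [-171.62, 171.62]. Speed limits (degrees/s): [147.25, 147.25, 180, 180, 180, 180].

### API

Orientations are given as a 3x3 rotation matrix whose columns are the frame's x, y, z axes.
In Python, from bench import move_to, line_to, goto_joints, grip, hold, ik, camera, MotionError, sign_off, current_time_s, current_q, current_joint_velocities, current_joint_efforts, current_eef_pos, current_ee_rot, current_force, current_wrist_torque, current_finger_gap, current_finger_force gives the robot as it stands. The module is installed in compiled form; this text tells all that it offers. Calls block until the motion is done:
- move_to(position, orientation): joint-space move of the TCP to a pose.
- line_to(position, orientation=None, vel=0.15): straight line of the TCP; orientation=None keeps the orientation; vel is the mean speed in m/s.
- goto_joints(angles): joint-space move.
- grip(opening, newtons=None): finger opening in m; newtons is the grip in N (None keeps the last); returns when the fingers have stopped.
- hold(seconds).
- ik(position, orientation): joint angles nearest the present ones, or None.
- camera(name): name is "scene" or "side" or "wrist"; returns a dict with "img" (480x640x3 uint8, red, green, blue), "camera_matrix" (3x3 intrinsics, pixels), "camera_from_world" (4x4, takes a point from world to camera coordinates); the wrist camera has in their place "mount" (4x4, takes a point from camera to tool coordinates, whose origin is the TCP and whose axes are the flange's). Camera axes: x right, y down, z forward; pixel columns grow to the right and rows downward; lengths in m; the calibration is good to about 2 mm. A picture is of the moment at which its call begins: read the wrist's pose just before it. There is no depth.
A pose or a line that the arm cannot do raises MotionError and nothing moves.
- sign_off(): hands the job in; it is judged then, once.
Readings, each from a call of its own:
- current_time_s(): time.
- current_q(): joint angles.
- current_joint_velocities(): joint speeds.
- current_joint_efforts(): joint torques, N m.
- current_eef_pos(): TCP position.
- current_ee_rot(): TCP orientation.
- current_force(): force on the tool from outside, world axes, zero at the start.
- current_wrist_torque(): the same for the moment, N m.
- current_finger_gap(): finger opening in m.
- current_finger_force(): force on a finger pad.
Only numpy, scipy, OpenCV 4.12 (cv2) and the standard library are available. Lean on these libraries where they do the work, as an engineer would, in place of code of your own. Each camera call takes 0.05 s, during which the arm holds its last target. There are 200 camera calls.

## Working session

There is one attempt and no reset: what is moved stays moved. The work goes in short steps, each a Python script; the robot and the scene stay as the last script left them, time stands still between calls to the robot, and variables do not carry over. Pictures are saved under pics/ and viewed, at most 10 in all, crops included, and the job is handed in when it is done.

```bash
mkdir -p pics
cat > h.py <<'E'
import numpy as np, cv2
from bench import *
def snap(name,fn=None):
    p,R=np.array(current_eef_pos()),np.array(current_ee_rot())
    c=camera(name); img=c["img"]; K=np.array(c["camera_matrix"])
    if "mount" in c:
        T=np.eye(4);T[:3,:3]=R;T[:3,3]=p
        W=T@np.array(c["mount"])   # world from cam
    else: W=np.linalg.inv(np.array(c["camera_from_world"]))
    if fn:
        cv2.imwrite(f"pics/{fn}.png",cv2.cvtColor(img,cv2.COLOR_RGB2BGR)); np.savez(f"pics/{fn}.npz",img=img,K=K,W=W)
    return img,K,W
def ld(fn):
    d=np.load(f"pics/{fn}.npz"); return d["img"],d["K"],d["W"]
def ray(u,v,K,W):
    d=W[:3,:3]@np.linalg.solve(K,[u,v,1.]); return W[:3,3],d/np.linalg.norm(d)
def onplane(u,v,z,K,W):
    o,d=ray(u,v,K,W); return o+d*(z-o[2])/d[2]
def proj(P,K,W):
    c=np.linalg.inv(W)@np.r_[P,1]; q=K@c[:3]; return q[:2]/q[2]
def tri(a,b):  # two rays
    (o1,d1),(o2,d2)=a,b
    s=np.linalg.lstsq(np.c_[d1,-d2],o2-o1,rcond=None)[0]
    p,q=o1+s[0]*d1,o2+s[1]*d2; return (p+q)/2,np.linalg.norm(p-q)
E
python3 - <<'E'
from h import *
ims=[]
for n in("scene","side"):
    i,K,W=snap(n,n+"0");print(n,K[0,0],W[:3,3].round(3),W[:3,2].round(2))
i,K,W=snap("wrist","wrist0");print(W.round(3))
print(current_ee_rot(),current_force(),current_time_s())
E
```

```text
scene 562.3966951520893 [ 1.249 -0.61   1.165] [-0.51  0.37 -0.78]
side 471.0081910300295 [0.042 0.722 0.649] [ 0.45 -0.73 -0.52]
[[ 0.305 -0.913 -0.272  0.244]
 [-0.952 -0.293 -0.085 -0.526]
 [-0.002  0.285 -0.959  0.373]
 [ 0.     0.     0.     1.   ]]
[[ 9.52396111e-01  3.04863303e-01 -1.18342891e-04]
 [ 3.04863138e-01 -9.52395021e-01  1.48027499e-03]
 [ 3.38572343e-04 -1.44588653e-03 -9.99998897e-01]] [ 0.03028367  0.00634066 -0.29744967] 0.15
```

View pics/scene0.png

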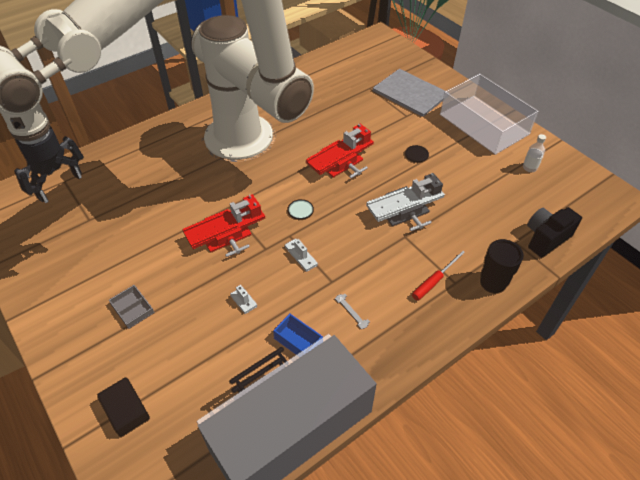

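View pics/side0.png

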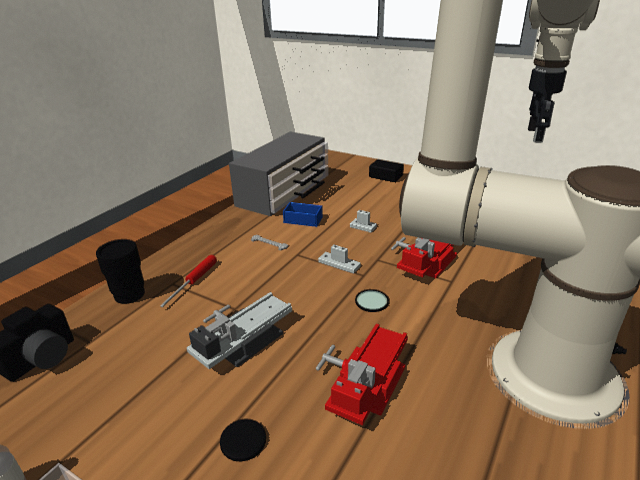

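The scene view shows the long foot at about (300,254), the short foot at (242,297), and the silver cradle at (405,200) with its housing end at about (430,187). The side view shows the long foot at (340,260) and the cradle at (240,330). Next I get rough positions and take wrist views.

```bash
cat >> h.py <<'E'
def Rdown(yaw):  # tool z down, tool x at yaw(rad)
    c,s=np.cos(yaw),np.sin(yaw); return np.array([[c,s,0],[s,-c,0],[0,0,-1.]])
E
python3 - <<'E'
from h import *
_,K,W=ld("scene0")
for n,u,v,z in[("long",303,262,.0),("short",245,303,0),("cr0",371,208,.04),("cr1",437,185,.07)]: print(n,onplane(u,v,z,K,W).round(3))
_,K,W=ld("side0")
for n,u,v,z in[("long",340,265,.0),("cr0",275,300,.04),("cr1",205,340,.07)]: print(n,onplane(u,v,z,K,W).round(3))
c=camera("wrist");M=np.array(c["mount"]);print(M.round(3),c["camera_matrix"])
E
```

```text
long [ 0.525 -0.125  0.   ]
short [ 0.542 -0.312  0.   ]
cr0 [0.511 0.111 0.04 ]
cr1 [0.574 0.29  0.07 ]
long [ 0.498 -0.116  0.   ]
cr0 [0.526 0.114 0.04 ]
cr1 [0.546 0.297 0.07 ]
[[ 0.    -0.958 -0.285  0.073]
 [ 1.     0.     0.     0.   ]
 [-0.    -0.285  0.958 -0.129]
 [ 0.     0.     0.     1.   ]] [[370.99842999   0.         315.35404494]
 [  0.         370.99842999 238.90359558]
 [  0.           0.           1.        ]]
```

Run:
```python
from h import *
for fn,p in[("f1",(.46,-.13,.24)),("f2",(.56,-.13,.24)),("c1",(.48,.20,.27)),("c2",(.60,.20,.27))]:
    try:
        move_to(np.array(p),Rdown(0.3)); hold(.15); snap("wrist",fn)
        print(fn,current_time_s(),np.round(current_q(),0))
    except MotionError as e: print(fn,e)
a=[cv2.imread(f"pics/{f}.png") for f in("f1","f2","c1","c2")]
cv2.imwrite("pics/m1.png",cv2.resize(np.vstack([np.hstack(a[:2]),np.hstack(a[2:])]),(800,600),interpolation=cv2.INTER_AREA))
```

```text
f1 2.2333 [-30.  -5. 107.  -0.  78.  43.]
f2 2.9167 [-25.   9.  92.  -0.  79.  48.]
c1 4.4 [ 9. -0. 98. -0. 82. 82.]
c2 5.15 [ 8. 17. 80.  0. 84. 80.]
```

View pics/m1.png

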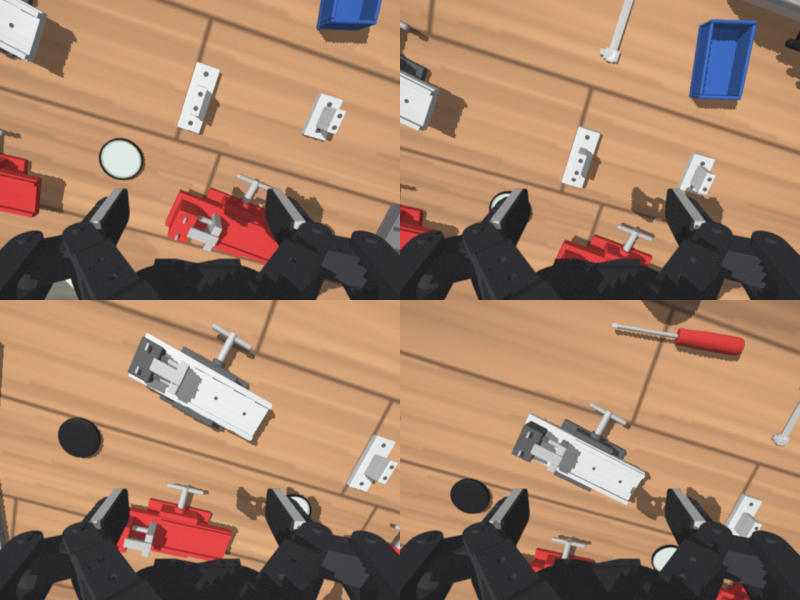

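The mosaic gives these positions in full-resolution pixels:
- **f1:** long foot near (320,156)
- **f2:** long foot near (291,251)
- **c1:** cradle at x 200–440, y 40–225
- **c2:** cradle at x 175–400, y 165–330

Zooming in on these.

Run:
```python
from h import *
def crop(f,x0,y0,w,h,s):
    a=cv2.imread(f"pics/{f}.png")[y0:y0+h,x0:x0+w]
    a=cv2.resize(a,None,fx=s,fy=s,interpolation=cv2.INTER_CUBIC)
    for x in range(-(-x0//20)*20,x0+w,20):
        cv2.line(a,((x-x0)*s,0),((x-x0)*s,6),(0,0,255),1); cv2.putText(a,str(x),((x-x0)*s,16),0,.35,(0,0,255))
    for y in range(-(-y0//20)*20,y0+h,20):
        cv2.line(a,(0,(y-y0)*s),(6,(y-y0)*s),(0,0,255),1); cv2.putText(a,str(y),(8,(y-y0)*s+4),0,.35,(0,0,255))
    return a
cv2.imwrite("pics/zf.png",np.hstack([crop("f1",270,85,95,145,4),crop("f2",245,185,95,145,4)]))
cv2.imwrite("pics/zc.png",np.vstack([crop("c1",195,40,260,100,3),crop("c2",175,160,260,100,3)]))
```

```text
(no output)
```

View pics/zf.png

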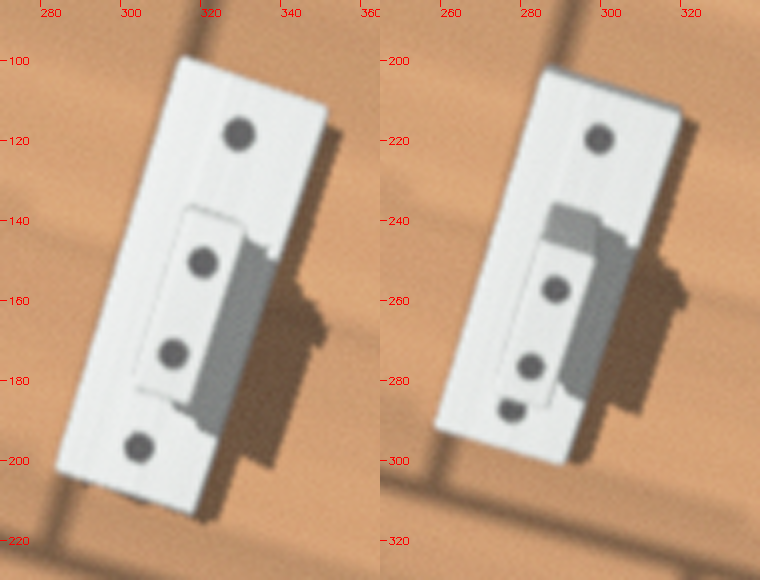

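View pics/zc.png

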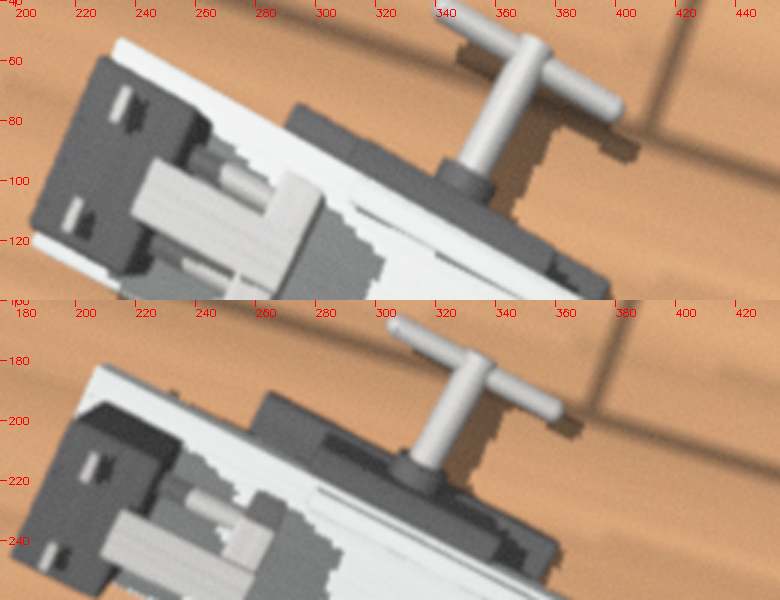

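The zooms show clean corners. On the foot in f1, the plate-top corners are at about (315,99), (352,112), (319,214) and (284,202), with post screw dots at (321,150) and (313,173). The cradle's +x end corners in c1 are at about (234,53) and (206,120). I still need the -x half.

Run:
```python
from h import *
def crop(f,x0,y0,w,h,s):
    a=cv2.imread(f"pics/{f}.png")[y0:y0+h,x0:x0+w]
    a=cv2.resize(a,None,fx=s,fy=s,interpolation=cv2.INTER_CUBIC)
    for x in range(-(-x0//20)*20,x0+w,20):
        cv2.line(a,((x-x0)*s,0),((x-x0)*s,6),(0,0,255),1); cv2.putText(a,str(x),((x-x0)*s,16),0,.35,(0,0,255))
    for y in range(-(-y0//20)*20,y0+h,20):
        cv2.line(a,(0,(y-y0)*s),(6,(y-y0)*s),(0,0,255),1); cv2.putText(a,str(y),(8,(y-y0)*s+4),0,.35,(0,0,255))
    return a
cv2.imwrite("pics/zd.png",np.vstack([crop("c1",195,95,260,140,3)[:300],crop("c2",165,230,260,100,3)]))
cv2.imwrite("pics/zd.png",np.hstack([crop("c1",195,40,250,200,3)[::1,:][:, :],crop("c2",165,160,250,200,3)])[:, :])
a=np.vstack([crop("c1",195,100,265,130,3)[:300],crop("c2",165,225,265,100,3)]);cv2.imwrite("pics/zd.png",a)
for f,box in(("f1",(270,85,95,145)),("f2",(245,185,95,145)),("c1",(195,40,260,195)),("c2",(165,155,260,185))):
    img,K,W=ld(f);x,y,w,h=box;c=img[y:y+h,x:x+w];g=cv2.cvtColor(c,cv2.COLOR_RGB2GRAY)
    s=cv2.cvtColor(c,cv2.COLOR_RGB2HSV)[...,1]
    m=(s<60).astype(np.uint8)
    cs,_=cv2.findContours(m,0,cv2.CHAIN_APPROX_NONE);k=max(cs,key=cv2.contourArea)
    if f[0]=='f': print(f,"poly",(cv2.approxPolyN(k,4).reshape(-1,2)+[x,y]).tolist())
    # dark dots
    d=cv2.bitwise_and((g<175).astype(np.uint8),m); n,l,st,ce=cv2.connectedComponentsWithStats(d)
    for i in range(1,n):
        if 8<st[i,4]<120 and max(st[i,2:4])<14:
            wt=(l==i)*(200.-g); yy,xx=np.nonzero(wt); ww=wt[yy,xx]; print(f,(np.average(xx,weights=ww)+x).round(2),(np.average(yy,weights=ww)+y).round(2),st[i,4])
```

```text
f1 poly [[353, 111], [318, 214], [282, 203], [314, 98]]
f1 329.31 118.12 55
f1 320.24 150.2 48
f1 312.91 173.03 45
f1 304.29 196.45 47
f2 poly [[321, 212], [291, 301], [257, 292], [286, 200]]
f2 299.31 219.35 48
f2 288.54 256.98 41
f2 282.21 276.26 38
f2 277.5 287.25 35
c1 318.11 111.51 13
c1 345.0 156.83 23
c1 390.21 181.83 23
c2 309.77 269.29 21
c2 351.74 290.4 19
```

View pics/zd.png

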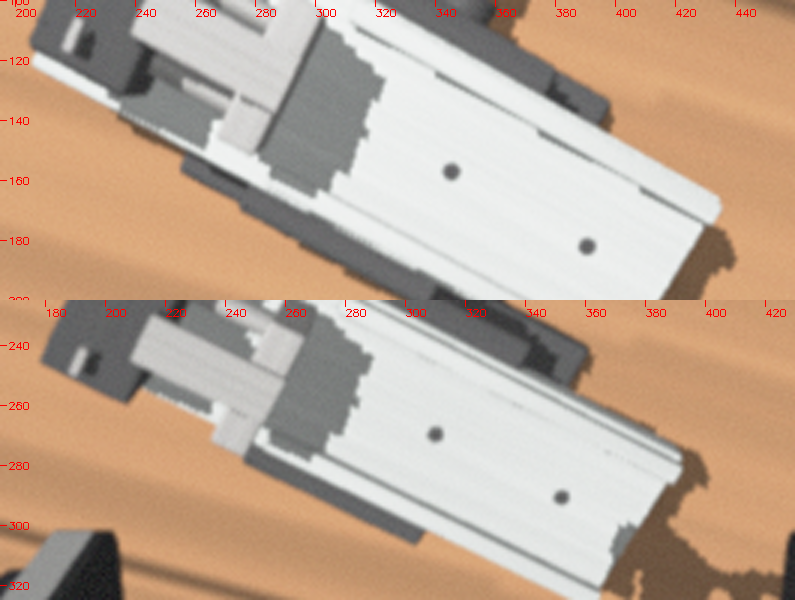

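The bed's two screw dots are at c1 (345,157), (390,182) and c2 (310,269), (352,290). Rail ends and housing corners are also visible. Triangulating now.

Run:
```python
from h import *
def T(fa,a,fb,b,n):
    _,K,W=ld(fa);_,K2,W2=ld(fb);p,e=tri(ray(*a,K,W),ray(*b,K2,W2));print(n,p.round(4),round(e,4));return p
a=np.array([[314.6,99],[352,111.7],[318.6,213.6],[283.5,202.6]]);b=np.array([[285.6,201.8],[320.3,212.6],[291.2,301],[258.2,292]])
P=np.array([T("f1",x,"f2",y,"plate") for x,y in zip(a,b)])
h=[T("f1",x,"f2",y,n) for x,y,n in[((329.31,118.12),(299.31,219.35),"hole"),((304.29,196.45),(277.5,287.25),"hole(partly hidden)"),((320.24,150.2),(288.54,256.98),"post"),((312.91,173.03),(282.21,276.26),"post")]]
for f,q in(("f1",a),("f2",b)):
    _,K,W=ld(f);Q=np.array([onplane(*x,.012,K,W) for x in q]);d=(Q[0]+Q[1]-Q[2]-Q[3])/2;e=(Q[0]+Q[3]-Q[1]-Q[2])/2
    print(f,Q.mean(0).round(4),"yaw",np.degrees(np.arctan2(d[1],d[0])).round(2),np.linalg.norm(d),np.linalg.norm(e))
    for z,x in((.012,((329.31,118.12),(299.31,219.35))),): pass
print("postmid",(h[2]+h[3])/2,"yaw",np.degrees(np.arctan2(*(h[2]-h[3])[[1,0]])))
h1=T("c1",(345,156.83),"c2",(309.77,269.29),"bed1");h2=T("c1",(390.21,181.83),"c2",(351.74,290.4),"bed2")
print("yaw",np.degrees(np.arctan2(*(h1-h2)[[1,0]])),np.linalg.norm(h1-h2))
A=T("c1",(230,59.3),"c2",(200,200),"hous");B=T("c1",(205,115),"c2",(178.3,246),"hous");print(np.linalg.norm(A-B),(A+B)/2)
r1=T("c1",(435,166.7),"c2",(392.3,275.7),"rail")
C=T("c1",(234.3,52.7),"c2",(208.3,181.7),"bedcorner")
t=T("c1",(195+133/3,40+208/3),"c2",(175+103/3,160+250/3),"tail")
_,K,W=ld("c2");print("railend other",onplane(365,321.7,.046,K,W))
x=(h1-h2);x[2]=0;x/=np.linalg.norm(x);y=np.array([-x[1],x[0],0])
for n,p in(("h2",h2),("A",A),("B",B),("r1",r1),("C",C),("tail",t),("ro",onplane(365,321.7,.046,K,W))): print(n,((p-h1)@x).round(4),((p-h1)@y).round(4))
```

```text
plate [ 0.5538 -0.1016  0.008 ] 0.0
plate [ 0.5535 -0.1376  0.0078] 0.0002
plate [ 0.4532 -0.1366  0.0099] 0.0002
plate [ 0.4541 -0.1005  0.0123] 0.0001
hole [ 0.5418 -0.1194  0.0123] 0.0
hole(partly hidden) [ 0.4663 -0.1182  0.0143] 0.0001
post [ 0.5139 -0.1189  0.0486] 0.0001
post [ 0.4939 -0.1186  0.0485] 0.0
f1 [ 0.5036 -0.1191  0.012 ] yaw -0.59 0.09950048896491732 0.03583683917195188
f2 [ 0.5043 -0.1189  0.012 ] yaw -0.61 0.10037305684038998 0.03571375345806575
postmid [ 0.50387491 -0.11876855  0.04852656] yaw -1.0207482992727583
bed1 [0.5336 0.1854 0.0401] 0.0001
bed2 [0.5241 0.1364 0.0403] 0.0002
yaw 78.96796983135059 0.049991326904715264
hous [0.5805 0.3006 0.0742] 0.0004
hous [0.5334 0.3102 0.076 ] 0.0003
0.048089782182835904 [0.55692006 0.30538312 0.07507566]
rail [0.5501 0.0988 0.0337] 0.0006
bedcorner [0.5903 0.3067 0.0366] 0.0012
tail [0.5461 0.283  0.0807] 0.0002
railend other [0.49619917 0.11246252 0.046     ]
h2 -0.05 0.0
A 0.122 -0.0239
B 0.1224 0.0241
r1 -0.0819 -0.0327
C 0.1299 -0.0324
tail 0.0981 0.0065
ro -0.0788 0.0228
```

Everything agrees: the foot is centred at (0.504,-0.119) with yaw about -0.8° and its post top at 48.5 mm. The cradle yaw is 78.97°, the bed is at 40.2 mm, and the dots lie on the centre line. Grasping next.

Run:
```python
from h import *
R=Rdown(np.radians(-.8)); c=np.array([.504,-.1188,0])
grip(.05,60)
move_to(c+[0,0,.11],R)
line_to(c+[0,0,.0315],R,vel=.08)
print(current_force(),current_eef_pos(),current_time_s())
grip(0,100); print("gap",current_finger_gap(),current_finger_force(),current_force())
line_to(c+[0,0,.13],R,vel=.12); hold(.2)
print(current_force(),current_finger_gap(),current_time_s())
a=snap("wrist","g1")[0];b=snap("side","g2")[0]
cv2.imwrite("pics/g.png",cv2.cvtColor(np.hstack([cv2.resize(a,(400,300)),cv2.resize(b[150:350,200:467],(400,300))]),cv2.COLOR_RGB2BGR))
```

```text
[-0.4230886  -0.33584361 -0.25741414] [ 0.50456103 -0.11908728  0.03211476] 8.1083
gap 0.01281529698422734 98.42051982879639 [-1.04289188  0.2734605   4.01932744]
[-0.61255796  0.07030348 -0.85495852] 0.01225611260705562 9.7083
```

View pics/g.png

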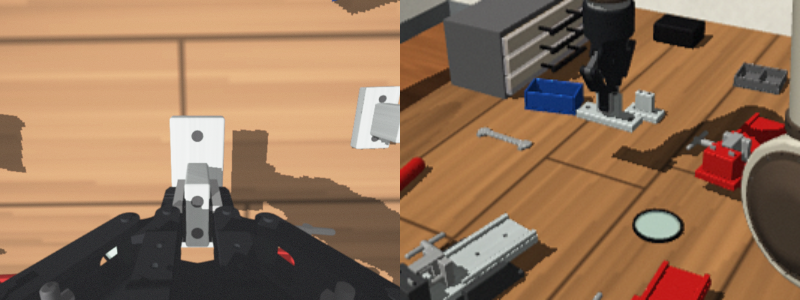

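The foot is held square and level in the wrist view, with the plate centred between the fingers. Next I carry it over, lower it until it touches the bed, then look.

```bash
cat >> h.py <<'E'
YC=np.radians(78.97); CX=np.array([np.cos(YC),np.sin(YC),0]); O=np.array([.5336,.1854,0])+.0185*CX
def cf(p): d=np.array(p)-O; return np.array([d@CX,-d[0]*CX[1]+d[1]*CX[0],d[2]-.0402])
def fc(): f=np.array(current_force()); return np.array([f@CX,-f[0]*CX[1]+f[1]*CX[0],f[2]])
E
python3 - <<'E'
from h import *
R=Rdown(YC); p=O-.033*CX
move_to(p+[0,0,.15],R)
line_to(p+[0,0,.090],R,vel=.12); hold(.2); f0=fc(); print("f0",f0,cf(current_eef_pos()),current_time_s())
line_to(p+[0,0,.076],R,vel=.06)
z=.0755
while z>.066:
    line_to(p+[0,0,z],R,vel=.02); f=fc()-f0
    if f[2]>3: break
    z-=.0008
print("z",z,f,cf(current_eef_pos()),current_time_s())
np.save("st.npy",np.r_[p,z,f0])
a=snap("wrist","p1")[0];b=snap("scene","p2")[0]
cv2.imwrite("pics/p.png",cv2.cvtColor(np.hstack([cv2.resize(a,(400,300)),cv2.resize(b[130:250,340:500],(400,300))]),cv2.COLOR_RGB2BGR))
E
```

```text
f0 [-0.21938329 -0.52276264 -1.41787489] [-0.0327943  -0.00085886  0.05094147] 11.7833
z 0.07150000000000002 [-1.57103779  3.9412309   6.17472292] [-0.03296646 -0.00011285  0.03192205] 13.6667
```

View pics/p.png

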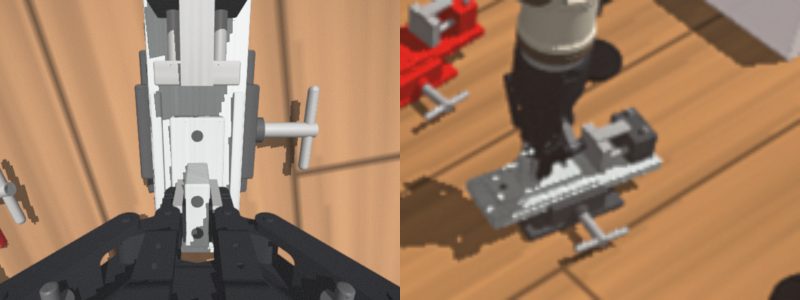

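The wrist view shows the foot between the rails and square to the stop, with its end at about row 118 and the stop plate at about row 83 of the half-size picture. I ease the down-force slightly, then push in small steps while watching force and travel.

Run:
```python
from h import *
s=np.load("st.npy"); p,z,f0=s[:3]*[1,1,0],s[3],s[4:]
R=Rdown(YC); z+=.0004
line_to(p+[0,0,z],R,vel=.02); print("eased",(fc()-f0).round(2))
d=0; xs=[];fs=[]
while d<.034:
    d+=.001; line_to(p+d*CX+[0,0,z],R,vel=.02); f=fc()-f0; x=cf(current_eef_pos())
    xs.append(x[0]);fs.append(f[0]); print(round(d*1e3),(x*1e3).round(2),f.round(2))
    if f[0]-np.median(fs[:5])<-4.5 : break
print(current_time_s()); np.save("st2.npy",np.r_[p,z,f0,d])
snap("wrist","q1")
```

```text
eased [0.24 1.89 5.24]
1 [-32.03  -0.37  31.9 ] [-1.91  1.46  4.39]
2 [-30.96  -0.4   31.93] [-2.06 -0.58  4.55]
3 [-29.92  -0.32  31.9 ] [-2.11  0.25  5.  ]
4 [-28.9   -0.22  31.92] [-2.18 -0.32  5.83]
5 [-27.96  -0.15  31.9 ] [-2.62 -0.45  8.08]
6 [-26.98  -0.15  31.92] [-1.85  0.98  7.01]
7 [-25.98  -0.13  31.92] [-2.88  1.25  5.57]
8 [-25.01  -0.08  31.88] [-3.14  1.04  6.7 ]
9 [-24.02  -0.07  31.88] [-3.35  0.95  7.78]
10 [-22.99  -0.07  31.9 ] [-3.11  0.32  6.94]
11 [-22.    -0.08  31.9 ] [-2.09  0.05  7.15]
12 [-21.02  -0.06  31.87] [-3.13 -0.69  6.25]
13 [-20.01  -0.08  31.89] [-1.8   0.07  5.73]
14 [-19.02  -0.05  31.89] [-3.22 -0.09  7.48]
15 [-18.02  -0.08  31.91] [-2.63  1.49  6.18]
16 [-17.01  -0.07  31.9 ] [-3.06  0.75  6.23]
17 [-16.01  -0.05  31.89] [-2.82  0.7   6.27]
18 [-15.01  -0.05  31.9 ] [-2.81  0.66  6.24]
19 [-14.01  -0.08  31.91] [-3.08  1.19  7.08]
20 [-13.01  -0.1   31.94] [-2.66  1.02  7.03]
21 [-12.07  -0.07  31.9 ] [-3.39  1.33  7.12]
22 [-11.17  -0.07  31.92] [-3.12  0.6   7.04]
23 [-10.34  -0.08  31.91] [-3.29  0.4   7.66]
24 [-9.45 -0.08 31.9 ] [-4.84  1.2   7.87]
25 [-8.6  -0.11 31.92] [-5.62  1.09  8.38]
26 [-7.7  -0.09 31.9 ] [-5.72  1.11  7.99]
27 [-6.83 -0.09 31.92] [-6.25  0.33  8.09]
28 [-5.96 -0.09 31.91] [-7.03  0.9   8.98]
21.0167
```

Contact is at TCP x ≈ -13 mm, and the slope beyond it fits 0.6 N/mm. So 8 N falls at x ≈ +0.3 mm, with a wrist reading of about -11 N including bed friction.

Run:
```python
from h import *
s=np.load("st2.npy"); p,z,f0,d=s[:3],s[3],s[4:7],s[7]
R=Rdown(YC)
for _ in range(8):
    e=.0003-cf(current_eef_pos())[0]
    if abs(e)<.0003: break
    d+=np.clip(e*1.1,-.003,.003); line_to(p+d*CX+[0,0,z],R,vel=.02); hold(.05)
    print(round(d*1e3,2),(cf(current_eef_pos())*1e3).round(2),(fc()-f0).round(2))
hold(.4);print((cf(current_eef_pos())*1e3).round(2),(fc()-f0).round(2),current_finger_force(),current_time_s())
np.save("st3.npy",np.r_[p,z,f0,d])
a=cv2.cvtColor(snap("wrist","r1")[0],cv2.COLOR_RGB2BGR);
b=cv2.cvtColor(snap("side","r2")[0],cv2.COLOR_RGB2BGR)
cv2.imwrite("pics/r.png",np.hstack([cv2.resize(a[0:240,190:430],(400,400)),cv2.resize(b[270:370,170:270],(400,400))]))
```

```text
31.0 [-3.13 -0.11 31.94] [-7.57  0.45  9.35]
34.0 [-0.53 -0.14 31.97] [-8.9   0.99 10.23]
34.91 [ 0.05 -0.11 31.97] [-11.08   1.15  10.14]
[ 0.05 -0.14 32.  ] [-10.82   1.5   10.35] 99.24249529838562 22.4667
```

View pics/r.png

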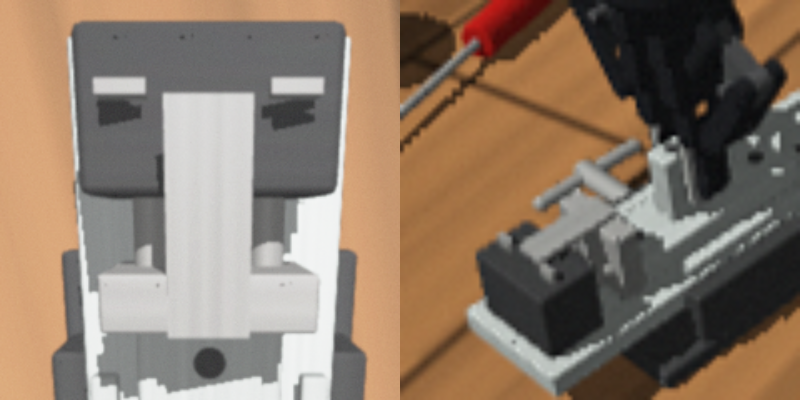

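In the wrist crop the tongue's tail is at about (208,93), close to the ridges at rows 77–95. Putting numbers on it with the height difference included.

Run:
```python
from h import *
_,K,W=ld("r1")
c=lambda x,y:(190+x*.6,y*.6)
print("tail",(cf(onplane(*c(208,93),.081,K,W))*1e3).round(1))
for z in(.076,.078): print("ridge",[(cf(onplane(*c(x,y),z,K,W))*1e3).round(1)[:2] for x,y in((119,77),(119,95),(297,77),(297,95))])
print("housing back",cf(onplane(*c(208,24),.076,K,W))*1e3,"stop face top edges",[(cf(onplane(*c(x,338),.081,K,W))*1e3).round(1) for x in(168,250)])
_,K,W=ld("c1");print("rest tail",[ (cf(onplane(*q,.081,K,W))*1e3).round(1) for q in((195+155/3,40+158/3),(195+133/3,40+208/3))])
print((fc()-np.load("st3.npy")[4:7]).round(2),current_time_s())
```

```text
tail [92.6 -0.2 40.8]
ridge [array([96.1, 16. ]), array([93.1, 16.1]), array([ 96.1, -16.4]), array([ 93.1, -16.5])]
ridge [array([95.7, 15.7]), array([92.8, 15.9]), array([ 95.7, -16.1]), array([ 92.8, -16.3])]
housing back [104.63669595  -0.19042449  35.8       ] stop face top edges [array([48.9,  7.6, 40.8]), array([48.9, -8.5, 40.8])]
rest tail [array([79.8, -7.8, 40.8]), array([79.7,  6.4, 40.8])]
[-10.77   3.45   9.89] 22.5667
```

Tail travel is 12.9 mm (about 7.7 N), the stop face is at 48.9 mm, and the excess wrist force is about 8 N. All three agree, so I hold and hand in.

Run:
```python
from h import *
hold(1.0); print(current_finger_force(),fc()); print(sign_off())
```

```text
99.24188375473022 [-10.96741717   0.67745632   9.30597561]
the job is handed in; nothing more can be done
None
```

The long foot lies flat and centred between the cradle's rails, still gripped and pressed square against the spring stop at about 7.7 N (12.9 mm of its 25 mm travel), and the job is handed in; I saw nothing else move, but took no final picture of the whole bench.

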